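# Tare a candle tin on the spring scale and scan it

### The job

Take the steel check weight off the scale pan and stand it in the wooden tray, then stand the slim empty candle tin in the middle of the pan. Turn the tare knob, and with it the sloping dial, until its pointer reads zero (thick zero mark under the pointer) with the tin on the pan, and only then squeeze the trigger of the clamped code scanner against its grip and let it go. Leave the other tin, the jar and the mould where they are, and do not press the pan hard.

Things in the scene. Friction and masses are not known exactly. Their poses are not given: they have to be found in the camera images.
- scale: Grey spring scale, fixed, 330 (x) by 180 mm. Origin on the table; at yaw 0 the pan centre is 85 mm to +x over a 100 mm high housing, the dial centre 90 mm to -x, 70 mm high. The dial plate, 150 by 170 mm, slopes 35 degrees (0.61 rad), facing up and to the scale's -x: outward normal (-0.573, 0, 0.820) in its frame, so the tool must tilt 35 degrees to point along the knob's axis.
- pan_center (a point): Centre of the top of the round steel pan (160 mm diameter, flat, no rim). 128 mm above the table when empty; sinks on a spring (300 N/m, at most 18 mm) under load. The pointer swings clockwise by 0.14 rad per mm of sinking.
- tare_knob (a joint): Angle of the black tare knob (rad), clockwise positive looking at the dial, range -1.2 to 2.4; stays where left (0.06 N m). At 0 its bar grip and the zero mark point uphill to the pan. The white dial disc (146 mm diameter) with the zero mark turns with the knob; the pointer does not, it moves with the load only. With the tin on, the knob must go clockwise by 0.35 to 1.5 rad.
- knob_grip (a point): On the knob's axis, 28 mm out from the dial plate: put the TCP here. The bar grip is 44 mm long, 14 mm thick (grip across the thickness), standing 11 to 37 mm out from the plate; under it a disc of 42 mm diameter, 6 to 12 mm out. Axes: z the dial's outward normal, x along the bar, y across it (they turn with the knob).
- pointer_tip (a point): Tip of the dark steel pointer, 55 mm from the knob's axis, 4 mm out from the dial plate. It points uphill with the pan empty and swings clockwise under load (0.14 rad per mm of sinking). The pointer lies flat between disc and knob and cannot be touched.
- zero_mark (a point): Point over the thick black zero mark, the thickest mark on the white dial disc, in line with the knob's bar; 55 mm from the knob's axis, 4 mm out from the dial plate. It turns with the knob.
- weight: Loose steel check weight, 0.3 kg, upright cylinder 40 mm diameter and 32 mm high with a small 20 mm knob on top (48 mm in all). Origin at the centre of its underside. Starts standing on the pan.
- tray: Shallow open wooden tray fixed to the table, 120 by 120 mm, walls 6 mm thick and 16 mm high, floor about 6 mm thick. Origin at the centre of its underside.
- tin: Loose slim candle tin of dark steel, open at the top with a cardboard wick cross inside; outside diameter 62 mm, height 75 mm, walls 3 mm, 0.13 to 0.26 kg. Origin at the centre of its underside. Stands on the table.
- scanner: Grey pistol-shaped code scanner clamped on its side on a low stand, fixed. Origin on the table. At yaw 0 its head (56 mm wide, 120 mm long in y, centred 60 mm to +x, 79 to 121 mm high) looks to -y; its grip runs from the head to -x (to 70 mm from the origin), 30 mm wide (y -15 to +15), 28 mm thick, centre line 100 mm high. The trigger is on the grip's -y side.
- trigger_pad (a point): Middle of the trigger's outer face, where a finger presses. Black bar 50 mm long, 9 mm thick, 18 mm high, 100 mm above the table, on an upright hinge at its head end (36, -38 mm in the scanner's frame). At rest this point is 58 mm across (-y) from grip_back, 45 mm when fully squeezed.
- grip_back (a point): Middle of the fixed back face of the grip across from the trigger: the other finger goes here. Scanner-frame position (-2, 15, 100) mm. Axes as the scanner's.
- trigger (a joint): Trigger angle (rad): 0 at rest, 0.36 fully squeezed, spring return, about 4 N at the pad.
- wide_tin: Bystander: poured candle in a wide low tin, 90 mm diameter, 45 mm high. Origin at its underside.
- jar: Bystander: closed amber glass jar, 72 mm diameter, 120 mm high. Origin at its underside.
- mould: Bystander: square aluminium candle mould, 60 by 60 mm, 80 mm high. Origin at its underside.
- pan: The scale's round steel pan itself, 160 mm diameter, 6 mm thick; origin at the centre of its underside.

How it is judged:
By the outcome, as a careful person would: the job done as asked, in the order asked, and still so for the second after the job is handed in, with the robot touching nothing.
It also fails if it takes over 72 s, if anything falls off the work surface, if the arm or the gripper's body presses on something with over 40 N, if the wrist force passes 120 N, or if a joint passes its speed limit or range.

### The arm

A 7-joint arm with a two-finger parallel gripper is mounted at the origin on the work surface. World frame = base frame: x ahead of the robot, y to its left, z up, the work surface at z = 0. Lengths are in m, angles in rad, forces in N, time in s.
With the tool pointing down it reaches from about 0.425 to 0.925 m from the base axis. Payload 6.8 kg.
Tool frame: the origin (TCP) lies between the finger pads, 19 mm behind the fingertips; this is the grasp point; x points along the fingers, y is the direction in which the jaws open and shut, and the axes are right-handed (so a half turn about x gives the same grasp; the last joint's range is limited). The gripper opens to 85 mm and grips with 20 to 120 N. Pads are 22 mm wide; open, the fingers measure 114 mm over their backs; the gripper's body (76 mm by 85 mm) begins 54 mm behind the grasp point. The pads swing forward as they close: fully open they stand 13 mm farther back than shut.
Start: joints at [-1.357, 0.477, 0.022, 1.555, -0.011, 1.109, -0.083], TCP at [0.213, 0.64, 0.25] pointing down, gripper open.
Joint ranges: [-2.96, 2.96], [-0.34, 2.1], [-1.41, 1.46], [0.24, 2.44], [-1.37, 4.51], [0.17, 1.92], [-2.96, 2.96]. Speed limits (rad/s): [2.39, 2.39, 3.14, 3.14, 3.14, 3.14, 3.14].

### API

Orientations are given as a unit quaternion [w, x, y, z].
In Python, from station import get_obs, read_camera, hand_in, spot_in, cut_out gives the robot as it stands.
- The arm moves only by the shell command python3 -m jog 'ROWS' [FORCE]. ROWS is JSON, a list of rows, each an object of numbers: "gripper": the closure, from 0 (fully open) to 1 (shut); "dx", "dy", "dz": the shift along the world's x, y, z in m; "rx", "ry", "rz": the turn, a rotation vector about the world's x, y, z in degrees. In form: [{"gripper": .., "dx": .., "dy": .., "dz": .., "rx": .., "ry": .., "rz": ..}, ...]. A call has 1 to 10 rows; each row is the pose to reach, as a shift and turn from the pose commanded when the call began; what a row does not reach only later rows make up. A row lasts 1/10 s, in which the tool goes at most 50 mm and 8.59 degrees, less where a joint would pass 70% of its speed; a pose out of reach is approached as far as the arm can. A call with a gripper value outside its range is refused whole. The fingers move at their own pace and stop on an object; FORCE is the grip in N (left out, the last holds). Time passes only in rows, so rows that repeat a pose let the fingers close. It gives the time, the measured TCP pose, the force and the opening at its end, in the units of the state.
- get_obs(): the state, without advancing time (a new reading comes with each control period).
- read_camera(name): name is "scene" or "side" or "wrist"; returns a dict with "pixels" (420x560x3 uint8, blue, green, red), "range_z" (420x560 float32, m along the optical axis (not along the pixel's ray), 0 where there is no reading), "camera_matrix" (3x3 intrinsics, pixels), "cam_to_world" (4x4, takes a point from camera to world coordinates). Camera axes: x right, y down, z forward; pixel columns grow to the right and rows downward; lengths in m; the calibration is good to about 2 mm. The wrist camera is an equidistant fisheye: a pixel r from the principal point sees the ray r / f radians off the axis. A picture is of the moment at which its call begins.
- hand_in(): hands the job in, once; it reports no verdict.
Trained networks look in the newest picture that a camera, given by its name, has taken for a name from the list of things; names that differ only in an ending like _2 or _b are one class to them, and where a whole thing is asked for, a point or a joint stands for the part that bears it (a point fixed in the world has none). Each returns a list of dicts, best first, with "conf" (0 to 1); they miss things now and then, are a little off and sometimes report something else, mostly with a low value. They report only what shows in the picture. A call takes as long as a camera call.
- spot_in(camera, label): "box" ([centre column, centre row, width, height] in pixels, round what is visible of it).
- cut_out(camera, label): "mask" (420x560 bool, what is visible of it) and "box" ([centre column, centre row, width, height] in pixels, round what is visible of it).
The state is a dict: "t": time; "q": joint angles; "joint_vel": joint speeds; "joint_torque": joint torques, N m; "eef_pos": TCP position; "tool_rot": TCP orientation; "contact_force": force on the tool from outside, world axes, zero at the start; "torque": the same for the moment, N m; "gripper_width": opening from 0.0 (shut) to 1.0 (fully open).
Only numpy, scipy, OpenCV 4.12 (cv2) and the standard library are available. Lean on these libraries where they do the work, as an engineer would, in place of code of your own. Each camera call takes 0.05 s, during which the arm holds its last target. There are 200 camera calls.

## Working session

There is one attempt and no reset: what is moved stays moved. The work goes in short steps, Python scripts to look and compute and a shell command to move; the robot and the scene stay as the last step left them, time stands still between calls to the robot, and variables do not carry over. Pictures are saved under pics/ and viewed, about 8 in all and at most 12, crops included, and the job is handed in when it is done.

```bash
mkdir -p pics; cat > h.py <<'E'
import numpy as np, cv2
from station import *
def pts(c, mask=None):
    r=c["range_z"]; K=c["camera_matrix"]; T=c["cam_to_world"]
    v,u=np.nonzero((r>0) if mask is None else (mask&(r>0)))
    z=r[v,u]; P=np.c_[(u-K[0,2])/K[0,0]*z,(v-K[1,2])/K[1,1]*z,z]
    return P@T[:3,:3].T+T[:3,3]
def proj(c,p):
    K=c["camera_matrix"];T=c["cam_to_world"]
    q=T[:3,:3].T@(np.array(p)-T[:3,3]); return (K@q/q[2])[:2]
E
python3 - <<'E'
from h import *
print(get_obs())
for n in ["scene","side"]:
    c=read_camera(n); cv2.imwrite(f"pics/{n}0.png",c["pixels"]); np.save(f"{n}0.npy",c,allow_pickle=True)
    print(n,c["cam_to_world"][:3,3])
    for l in ["scale","pan","weight","tray","tin","scanner","wide_tin","jar","mould","tare_knob","trigger"]:
        for d in cut_out(n,l)[:2]:
            p=pts(c,d["mask"])
            if len(p)==0: continue
            lo,hi=np.percentile(p,[2,98],axis=0)
            print(l,round(d["conf"],2),np.round(d["box"]),len(p),"lo",lo.round(3),"hi",hi.round(3),"med",np.median(p,axis=0).round(3))
print(get_obs()["t"])
E
```

```text
{'t': 0.0, 'q': array([-1.35708567,  0.47778328,  0.022329  ,  1.55647137, -0.01153479,
        1.10929392, -0.08307695]), 'joint_vel': array([ 6.03018330e-04,  3.91029041e-04, -9.23580483e-04,  9.78636797e-04,
       -8.40542341e-04, -1.32888954e-03, -6.01420489e-05]), 'joint_torque': array([-2.49026562e-04, -5.96451688e+01,  1.60731923e+00, -2.81199092e+01,
        1.23410838e-02,  9.42846760e-03, -2.69296879e-05]), 'eef_pos': array([0.21330991, 0.63981075, 0.24902833]), 'tool_rot': array([ 0.6979061 ,  0.11263062,  0.69804333, -0.11391629]), 'contact_force': array([-0.14117359,  0.34538553, -0.53107546]), 'torque': array([-0.00575467, -0.06356673, -0.02075641]), 'gripper_width': 0.9978339410982728}
scene [ 1.31713471 -0.27977064  0.75588325]
scale 0.84 [269. 264. 110. 126.] 9228 lo [ 0.5   -0.121  0.011] hi [0.775 0.057 0.119] med [ 0.723 -0.038  0.1  ]
pan 0.9 [270. 250.  78.  55.] 2846 lo [ 0.602 -0.098  0.115] hi [0.748 0.046 0.12 ] med [ 0.688 -0.025  0.117]
weight 0.63 [260. 243.  22.  24.] 430 lo [ 0.661 -0.058  0.12 ] hi [ 0.691 -0.022  0.166] med [ 0.681 -0.043  0.148]
tra
[... 2031 characters left out ...]
ed [ 0.593 -0.282  0.045]
wide_tin 0.46 [248. 337. 101. 104.] 7761 lo [0.53  0.249 0.009] hi [0.676 0.366 0.121] med [0.619 0.313 0.094]
jar 0.85 [221. 135.  27.  57.] 1372 lo [ 0.71  -0.323  0.007] hi [ 0.772 -0.264  0.123] med [ 0.739 -0.275  0.08 ]
mould 0.61 [149. 316.  47.  58.] 2161 lo [0.75  0.227 0.007] hi [0.807 0.285 0.083] med [0.773 0.275 0.072]
mould 0.5 [233. 189.  80.  48.] 2552 lo [ 0.6   -0.089  0.116] hi [0.743 0.049 0.122] med [ 0.669 -0.009  0.119]
tare_knob 0.73 [316. 216.  56.  62.] 2398 lo [ 0.446 -0.064  0.035] hi [0.554 0.066 0.11 ] med [0.502 0.008 0.082]
trigger 0.78 [248. 304.  30.  13.] 287 lo [0.582 0.26  0.093] hi [0.627 0.272 0.112] med [0.605 0.267 0.107]
1.2
```

```bash
python3 - <<'E'
from h import *
a=cv2.imread("pics/scene0.png");b=cv2.imread("pics/side0.png")
A=cv2.resize(a[150:390,80:480],(800,480),interpolation=cv2.INTER_CUBIC)
cv2.imwrite("pics/a1.png",A)
B=cv2.resize(b[100:400,120:460],(680,600),interpolation=cv2.INTER_CUBIC)
cv2.imwrite("pics/b1.png",B)
# geometry
for n in ["scene","side"]:
    c=np.load(f"{n}0.npy",allow_pickle=True).item(); P=pts(c)
    # scale: pan rim / dial plate plane
    m=(P[:,0]>.40)&(P[:,0]<.62)&(abs(P[:,1])<.1)&(P[:,2]>.03)&(P[:,2]<.115)
    Q=P[m]
    # ransac plane
    rng=np.random.default_rng(0);best=0
    for _ in range(500):
        s=Q[rng.choice(len(Q),3)];nn=np.cross(s[1]-s[0],s[2]-s[0]);L=np.linalg.norm(nn)
        if L<1e-5: continue
        nn/=L; nn*=np.sign(nn[2])
        if nn[2]>.95 or nn[2]<.5: continue
        k=abs((Q-s[0])@nn)<.002
        if k.sum()>best: best=k.sum();bn=nn;bk=k
    S=Q[bk];ce=S.mean(0);nn=np.linalg.svd(S-ce,full_matrices=False)[2][2];nn*=np.sign(nn[2])
    print(n,"plane",best,nn.round(3),"yaw",np.degrees(np.arctan2(-nn[1],-nn[0])).round(2),"off",(ce@nn).round(4))
    # pan circle: points at z .112-.125
    m=(P[:,0]>.57)&(P[:,0]<.78)&(abs(P[:,1]+.02)<.11)&(P[:,2]>.112)&(P[:,2]<.126)
    x=P[m,:2].astype(np.float32);(cx,r)=cv2.minEnclosingCircle(x);print("pan",cx,r,np.median(P[m,2]))
    for nm,z0,z1,x0,x1,y0,y1 in [("weight",.145,.156,.63,.71,-.07,0),("wknob",.162,.175,.63,.71,-.07,0),("tin",.071,.08,.38,.49,-.34,-.22),("tray",.012,.02,.28,.46,.17,.35),("scanTop",.115,.125,.5,.7,.22,.4),("grip",.108,.1172,.5,.7,.22,.4)]:
        m=(P[:,2]>z0)&(P[:,2]<z1)&(P[:,0]>x0)&(P[:,0]<x1)&(P[:,1]>y0)&(P[:,1]<y1)
        x=P[m,:2].astype(np.float32)
        if len(x)>5: print(nm,len(x),cv2.minAreaRect(x*1000),np.median(P[m,2]).round(4))
E
```

```text
scene plane 442 [ 0.517 -0.06   0.854] yaw 173.43 off 0.3815
pan (0.6725767254829407, -0.02536318078637123) 0.08131907880306244 0.11748254173240924
weight 187 ((674.7777709960938, -40.62567138671875), (38.242435455322266, 35.148502349853516), 71.12715911865234) 0.1501
wknob 57 ((671.677490234375, -38.97066116333008), (17.914508819580078, 17.672664642333984), 58.4644660949707) 0.1649
tin 107 ((430.4869384765625, -283.7640380859375), (64.3516845703125, 59.068572998046875), 14.760214805603027) 0.0736
tray 252 ((371.68701171875, 257.8595275878906), (124.50692749023438, 123.81141662597656), 12.778149604797363) 0.0146
scanTop 616 ((604.6222534179688, 285.63134765625), (144.70196533203125, 115.54701232910156), 10.631134986877441) 0.1174
grip 785 ((600.9132690429688, 286.23162841796875), (154.7000274658203, 117.89197540283203), 8.993538856506348) 0.1139
side plane 2028 [-0.564  0.068  0.823] yaw -6.86 off -0.2224
pan (0.6524104475975037, -0.0029185498133301735) 0.11031293869018555 0.11923389170198984
weight 184 ((670.8408813476562, -36.657806396484375), (38.19892501831055, 36.795780181884766), 18.79132080078125) 0.1517
wknob 62 ((671.4219360351562, -38.850608825683594), (18.694408416748047, 19.33962631225586), 51.232723236083984) 0.1662
tin 151 ((430.831787109375, -281.6688232421875), (65.47373962402344, 58.269466400146484), 88.78964233398438) 0.074
tray 958 ((371.3341064453125, 259.4061584472656), (121.58700561523438, 122.22696685791016), 13.222786903381348) 0.0159
scanTop 2131 ((600.0402221679688, 287.447998046875), (150.99790954589844, 121.2645034790039), 10.627472877502441) 0.1184
grip 1685 ((597.6425170898438, 296.3169860839844), (155.45770263671875, 104.2962646484375), 9.571688652038574) 0.1144
```

View pics/a1.png

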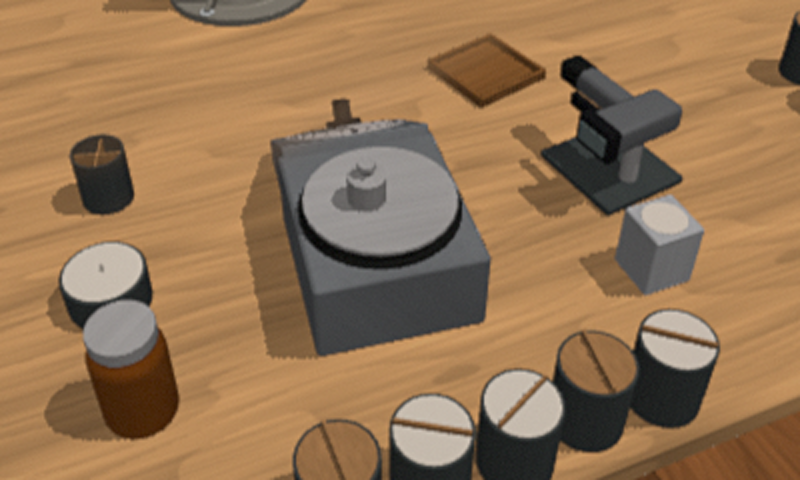

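View pics/b1.png

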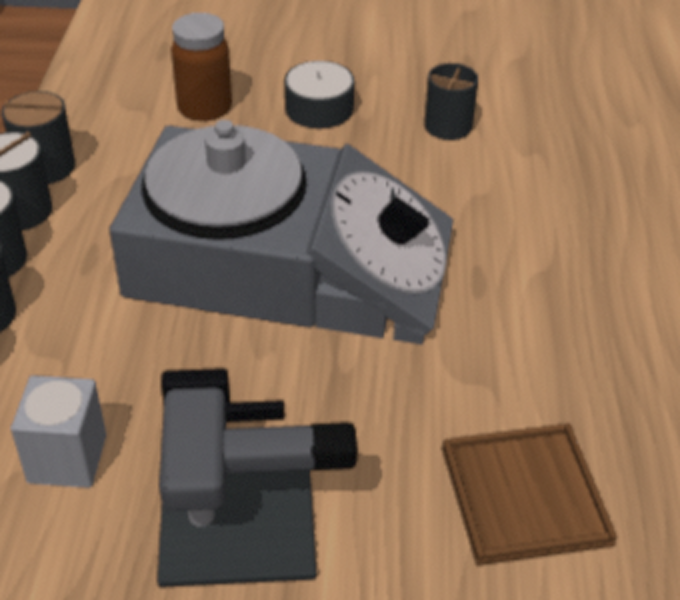

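```bash
python3 -m jog '[{"gripper":0,"dx":0.458,"dy":-0.679},{"gripper":0,"dx":0.458,"dy":-0.679},{"gripper":0,"dx":0.458,"dy":-0.679},{"gripper":0,"dx":0.458,"dy":-0.679},{"gripper":0,"dx":0.458,"dy":-0.679},{"gripper":0,"dx":0.458,"dy":-0.679},{"gripper":0,"dx":0.458,"dy":-0.679},{"gripper":0,"dx":0.458,"dy":-0.679},{"gripper":0,"dx":0.458,"dy":-0.679},{"gripper":0,"dx":0.458,"dy":-0.679}]' 40
```

```text
$[0]: bad value
```

```bash
python3 -m jog '[{"gripper":0.0,"dx":0.458,"dy":-0.679,"dz":0,"rx":0,"ry":0,"rz":0}]' 40; python3 -m jog '[{"gripper":0,"dx":0.03,"dy":-0.04}]' 40
```

```text
t: 1.3
eef_pos: [0.2352, 0.6036, 0.2495]
tool_rot: [0.697, 0.111, 0.7, -0.109]
contact_force: [0.7, -0.1, 0.3]
gripper_width: 0.999$[0]: bad value
```

```bash
python3 -m jog '[{"gripper":0,"dx":0.43,"dy":-0.637,"dz":0,"rx":0,"ry":0,"rz":0},{"gripper":0,"dx":0.43,"dy":-0.637,"dz":0,"rx":0,"ry":0,"rz":0},{"gripper":0,"dx":0.43,"dy":-0.637,"dz":0,"rx":0,"ry":0,"rz":0},{"gripper":0,"dx":0.43,"dy":-0.637,"dz":0,"rx":0,"ry":0,"rz":0},{"gripper":0,"dx":0.43,"dy":-0.637,"dz":0,"rx":0,"ry":0,"rz":0},{"gripper":0,"dx":0.43,"dy":-0.637,"dz":0,"rx":0,"ry":0,"rz":0},{"gripper":0,"dx":0.43,"dy":-0.637,"dz":0,"rx":0,"ry":0,"rz":0},{"gripper":0,"dx":0.43,"dy":-0.637,"dz":0,"rx":0,"ry":0,"rz":0},{"gripper":0,"dx":0.43,"dy":-0.637,"dz":0,"rx":0,"ry":0,"rz":0},{"gripper":0,"dx":0.43,"dy":-0.637,"dz":0,"rx":0,"ry":0,"rz":0}]' 40; cat > fit.py <<'E'
from h import *
from scipy.optimize import least_squares
for n in ["scene","side"]:
    c=np.load(f"{n}0.npy",allow_pickle=True).item(); P=pts(c)
    zp=dict(scene=.1175,side=.1192)[n]
    def circ(x,r):
        h=cv2.convexHull(x.astype(np.float32)*1000)[:,0]
        s=least_squares(lambda p:np.hypot(h[:,0]-p[0],h[:,1]-p[1])-r*1000,h.mean(0),loss="soft_l1"); return s.x.round(1),len(h)
    m=(np.hypot(P[:,0]-.672,P[:,1]+.025)<.09)&(abs(P[:,2]-zp)<.003); print(n,"pan",circ(P[m,:2],.08))
    w=(np.hypot(P[:,0]-.671,P[:,1]+.039)<.03)&(P[:,2]>zp+.025); print("weight",circ(P[w,:2],.02))
    t=(np.hypot(P[:,0]-.43,P[:,1]+.283)<.05)&(P[:,2]>.066); print("tin",circ(P[t,:2],.031))
    # dial disc via white pixels
    px=c["pixels"].astype(int).reshape(-1,3)[(c["range_z"]>0).ravel()]
    d=(np.hypot(P[:,0]-.5,P[:,1])<.1)&(px.min(1)>125)&(P[:,2]<.112); 
    if n=="side":
        cc=np.array([.4988,-.0044,.07]); y=np.radians(-6.9); u=np.array([.82*np.cos(y),.82*np.sin(y),.573]); v=np.array([-np.sin(y),np.cos(y),0]);N=np.cross(u,v)
        D=P[d]-cc; print("disc",circ(np.c_[D@u,D@v],.073),np.median(D@N),d.sum())
E
python3 fit.py
```

```text
t: 2.3
eef_pos: [0.5221, 0.1827, 0.2504]
tool_rot: [0.698, 0.113, 0.698, -0.113]
contact_force: [0.4, 1.0, 0.4]
gripper_width: 1.002
scene pan (array([672.7, -25.4]), 39)
weight (array([672. , -39.3]), 22)
tin (array([ 430.9, -283.5]), 24)
side pan (array([672.3, -24.5]), 39)
weight (array([671., -38.]), 22)
tin (array([ 430.9, -282.3]), 21)
disc (array([-1. ,  2.5]), 34) 0.0016987448073693284 1742
```

```bash
python3 -m jog '[{"gripper":0,"dx":0.15,"dy":-0.222,"dz":0,"rx":0,"ry":0,"rz":0},{"gripper":0,"dx":0.15,"dy":-0.222,"dz":0,"rx":0,"ry":0,"rz":0},{"gripper":0,"dx":0.15,"dy":-0.222,"dz":0,"rx":0,"ry":0,"rz":0},{"gripper":0,"dx":0.15,"dy":-0.222,"dz":0,"rx":0,"ry":0,"rz":0},{"gripper":0,"dx":0.15,"dy":-0.222,"dz":0,"rx":0,"ry":0,"rz":0},{"gripper":0,"dx":0.15,"dy":-0.222,"dz":0,"rx":0,"ry":0,"rz":0},{"gripper":0,"dx":0.15,"dy":-0.222,"dz":-0.03,"rx":0,"ry":0,"rz":0},{"gripper":0,"dx":0.15,"dy":-0.222,"dz":-0.05,"rx":0,"ry":0,"rz":0},{"gripper":0,"dx":0.15,"dy":-0.222,"dz":-0.05,"rx":0,"ry":0,"rz":0}]' 40
```

```text
t: 3.2
eef_pos: [0.6691, -0.0367, 0.1967]
tool_rot: [0.696, 0.113, 0.7, -0.113]
contact_force: [-0.1, -1.0, -0.1]
gripper_width: 1.002
```

```bash
python3 -m jog '[{"gripper":0,"dx":0.002,"dy":-0.002,"dz":-0.03,"rx":0,"ry":0,"rz":0},{"gripper":0,"dx":0.002,"dy":-0.002,"dz":-0.054,"rx":0,"ry":0,"rz":0},{"gripper":0,"dx":0.002,"dy":-0.002,"dz":-0.054,"rx":0,"ry":0,"rz":0},{"gripper":0.7,"dx":0.002,"dy":-0.002,"dz":-0.054,"rx":0,"ry":0,"rz":0},{"gripper":0.7,"dx":0.002,"dy":-0.002,"dz":-0.054,"rx":0,"ry":0,"rz":0},{"gripper":0.7,"dx":0.002,"dy":-0.002,"dz":-0.054,"rx":0,"ry":0,"rz":0},{"gripper":0.7,"dx":0.002,"dy":-0.002,"dz":-0.054,"rx":0,"ry":0,"rz":0},{"gripper":0.7,"dx":0.002,"dy":-0.002,"dz":-0.054,"rx":0,"ry":0,"rz":0}]' 40
```

```text
t: 4.0
eef_pos: [0.6741, -0.0394, 0.147]
tool_rot: [0.699, 0.113, 0.697, -0.113]
contact_force: [1.8, 0.9, 0.5]
gripper_width: 0.447
```

```bash
python3 -m jog '[{"gripper":0.7,"dx":0,"dy":0,"dz":0.03,"rx":0,"ry":0,"rz":0},{"gripper":0.7,"dx":0,"dy":0,"dz":0.06,"rx":0,"ry":0,"rz":0},{"gripper":0.7,"dx":-0.03,"dy":0.03,"dz":0.08,"rx":0,"ry":0,"rz":0},{"gripper":0.7,"dx":-0.06,"dy":0.06,"dz":0.08,"rx":0,"ry":0,"rz":0},{"gripper":0.7,"dx":-0.3,"dy":0.298,"dz":0.08,"rx":0,"ry":0,"rz":0},{"gripper":0.7,"dx":-0.3,"dy":0.298,"dz":0.08,"rx":0,"ry":0,"rz":0},{"gripper":0.7,"dx":-0.3,"dy":0.298,"dz":0.08,"rx":0,"ry":0,"rz":0},{"gripper":0.7,"dx":-0.3,"dy":0.298,"dz":0.08,"rx":0,"ry":0,"rz":0},{"gripper":0.7,"dx":-0.3,"dy":0.298,"dz":0.08,"rx":0,"ry":0,"rz":0},{"gripper":0.7,"dx":-0.3,"dy":0.298,"dz":0.08,"rx":0,"ry":0,"rz":0}]' 40
```

```text
t: 5.0
eef_pos: [0.3981, 0.2324, 0.2259]
tool_rot: [0.698, 0.113, 0.698, -0.114]
contact_force: [0.7, 2.2, -2.5]
gripper_width: 0.452
```

```bash
python3 -m jog '[{"gripper":0.7,"dx":-0.028,"dy":0.026,"dz":-0.02,"rx":0,"ry":0,"rz":0},{"gripper":0.7,"dx":-0.028,"dy":0.026,"dz":-0.06,"rx":0,"ry":0,"rz":0},{"gripper":0.7,"dx":-0.028,"dy":0.026,"dz":-0.105,"rx":0,"ry":0,"rz":0},{"gripper":0.7,"dx":-0.028,"dy":0.026,"dz":-0.15,"rx":0,"ry":0,"rz":0},{"gripper":0.7,"dx":-0.028,"dy":0.026,"dz":-0.175,"rx":0,"ry":0,"rz":0},{"gripper":0.7,"dx":-0.028,"dy":0.026,"dz":-0.182,"rx":0,"ry":0,"rz":0},{"gripper":0.7,"dx":-0.028,"dy":0.026,"dz":-0.187,"rx":0,"ry":0,"rz":0},{"gripper":0.7,"dx":-0.028,"dy":0.026,"dz":-0.189,"rx":0,"ry":0,"rz":0},{"gripper":0.7,"dx":-0.028,"dy":0.026,"dz":-0.189,"rx":0,"ry":0,"rz":0}]' 40
```

```text
t: 5.9
eef_pos: [0.3729, 0.2582, 0.038]
tool_rot: [0.698, 0.114, 0.698, -0.113]
contact_force: [-0.6, 0.2, -2.9]
gripper_width: 0.448
```

```bash
python3 -m jog '[{"gripper":0.7,"dx":0,"dy":0,"dz":-0.002,"rx":0,"ry":0,"rz":0},{"gripper":0.7,"dx":0,"dy":0,"dz":-0.004,"rx":0,"ry":0,"rz":0}]' 40
```

```text
t: 6.1
eef_pos: [0.373, 0.2584, 0.0355]
tool_rot: [0.698, 0.114, 0.698, -0.113]
contact_force: [-10.2, -7.6, 60.0]
gripper_width: 0.455
```

```bash
python3 -m jog '[{"gripper":0.3,"dx":0,"dy":0,"dz":0.002,"rx":0,"ry":0,"rz":0},{"gripper":0.3,"dx":0,"dy":0,"dz":0.002,"rx":0,"ry":0,"rz":0},{"gripper":0.3,"dx":0,"dy":0,"dz":0.002,"rx":0,"ry":0,"rz":0},{"gripper":0.3,"dx":0,"dy":0,"dz":0.002,"rx":0,"ry":0,"rz":0},{"gripper":0.3,"dx":0,"dy":0,"dz":0.03,"rx":0,"ry":0,"rz":0},{"gripper":0.1,"dx":0,"dy":0,"dz":0.08,"rx":0,"ry":0,"rz":0},{"gripper":0,"dx":0.05,"dy":-0.05,"dz":0.13,"rx":0,"ry":0,"rz":0},{"gripper":0,"dx":0.1,"dy":-0.1,"dz":0.16,"rx":0,"ry":0,"rz":0},{"gripper":0,"dx":0.14,"dy":-0.15,"dz":0.19,"rx":0,"ry":0,"rz":0},{"gripper":0,"dx":0.15,"dy":-0.2,"dz":0.19,"rx":0,"ry":0,"rz":0}]' 40
```

```text
t: 7.1
eef_pos: [0.488, 0.1218, 0.2028]
tool_rot: [0.699, 0.113, 0.697, -0.112]
contact_force: [0.9, 0.5, -0.6]
gripper_width: 0.996
```

```bash
python3 -m jog '[{"gripper":0,"dx":-0.057,"dy":-0.405,"dz":0.02,"rx":0,"ry":0,"rz":0},{"gripper":0,"dx":-0.057,"dy":-0.405,"dz":0.02,"rx":0,"ry":0,"rz":0},{"gripper":0,"dx":-0.057,"dy":-0.405,"dz":0.02,"rx":0,"ry":0,"rz":0},{"gripper":0,"dx":-0.057,"dy":-0.405,"dz":0.02,"rx":0,"ry":0,"rz":0},{"gripper":0,"dx":-0.057,"dy":-0.405,"dz":0.02,"rx":0,"ry":0,"rz":0},{"gripper":0,"dx":-0.057,"dy":-0.405,"dz":0.02,"rx":0,"ry":0,"rz":0},{"gripper":0,"dx":-0.057,"dy":-0.405,"dz":0.02,"rx":0,"ry":0,"rz":0},{"gripper":0,"dx":-0.057,"dy":-0.405,"dz":0.02,"rx":0,"ry":0,"rz":0},{"gripper":0,"dx":-0.057,"dy":-0.405,"dz":0.02,"rx":0,"ry":0,"rz":0},{"gripper":0,"dx":-0.057,"dy":-0.405,"dz":0.02,"rx":0,"ry":0,"rz":0}]' 40
```

```text
t: 8.1
eef_pos: [0.428, -0.2849, 0.2207]
tool_rot: [0.698, 0.115, 0.698, -0.115]
contact_force: [-0.7, 0.8, 0.1]
gripper_width: 0.998
```

```bash
python3 - <<'E'
from h import *
np.set_printoptions(suppress=True)
o=get_obs(); print(o["t"],o["eef_pos"],o["q"],o["joint_vel"].round(3))
c=read_camera("side"); np.save("side1.npy",c,allow_pickle=True)
P=pts(c); m=(np.hypot(P[:,0]-.372,P[:,1]-.259)<.045)&(P[:,2]>.025)
print("weight in tray",np.median(P[m],axis=0),P[m].max(0))
px=c["pixels"]; C=proj(c,[.4985,-.003,.075]); print("C",C)
u,v=C.astype(int); cv2.imwrite("pics/dial1.png",cv2.resize(px[v-50:v+50,u-60:u+60],(720,600),interpolation=cv2.INTER_CUBIC))
E
```

```text
8.1 [ 0.42802329 -0.2848748   0.22071701] [ 0.05062399  0.2614449   0.49362244  1.99331299 -0.15327857  0.92263438
  1.86749007] [-0.048 -0.012 -0.054  0.026 -0.007  0.003 -0.027]
weight in tray [0.37245929 0.26546139 0.03958714] [0.39013634 0.27972734 0.05829411]
C [314.90146573 212.7216598 ]
```

```bash
python3 -m jog '[{"gripper":0,"dx":0.003,"dy":0.002,"dz":-0.04,"rx":0,"ry":0,"rz":0},{"gripper":0,"dx":0.003,"dy":0.002,"dz":-0.085,"rx":0,"ry":0,"rz":0},{"gripper":0,"dx":0.003,"dy":0.002,"dz":-0.125,"rx":0,"ry":0,"rz":0},{"gripper":0,"dx":0.003,"dy":0.002,"dz":-0.16,"rx":0,"ry":0,"rz":0},{"gripper":0,"dx":0.003,"dy":0.002,"dz":-0.17,"rx":0,"ry":0,"rz":0},{"gripper":0,"dx":0.003,"dy":0.002,"dz":-0.17,"rx":0,"ry":0,"rz":0},{"gripper":0.5,"dx":0.003,"dy":0.002,"dz":-0.17,"rx":0,"ry":0,"rz":0},{"gripper":0.5,"dx":0.003,"dy":0.002,"dz":-0.17,"rx":0,"ry":0,"rz":0},{"gripper":0.5,"dx":0.003,"dy":0.002,"dz":-0.17,"rx":0,"ry":0,"rz":0},{"gripper":0.5,"dx":0.003,"dy":0.002,"dz":-0.17,"rx":0,"ry":0,"rz":0}]' 30
```

```text
t: 9.15
eef_pos: [0.4333, -0.2814, 0.0529]
tool_rot: [0.699, 0.113, 0.697, -0.113]
contact_force: [-0.8, 1.4, 7.5]
gripper_width: 0.724
```

View pics/dial1.png

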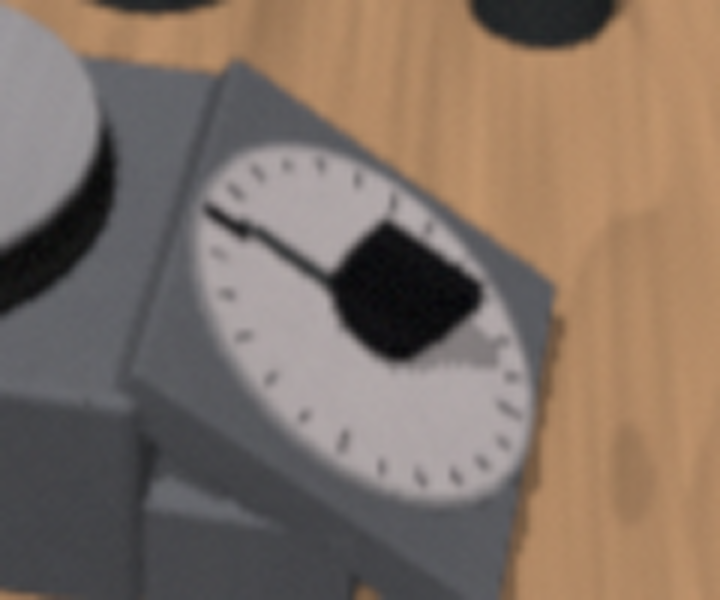

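```bash
python3 -m jog '[{"gripper":0.5,"dx":0,"dy":0,"dz":0.03,"rx":0,"ry":0,"rz":0},{"gripper":0.5,"dx":0,"dy":0,"dz":0.08,"rx":0,"ry":0,"rz":0},{"gripper":0.5,"dx":0,"dy":0,"dz":0.13,"rx":0,"ry":0,"rz":0},{"gripper":0.5,"dx":0.02,"dy":0.02,"dz":0.17,"rx":0,"ry":0,"rz":0},{"gripper":0.5,"dx":0.05,"dy":0.05,"dz":0.17,"rx":0,"ry":0,"rz":0},{"gripper":0.5,"dx":0.083,"dy":0.087,"dz":0.17,"rx":0,"ry":0,"rz":0},{"gripper":0.5,"dx":0.117,"dy":0.123,"dz":0.17,"rx":0,"ry":0,"rz":0},{"gripper":0.5,"dx":0.15,"dy":0.16,"dz":0.17,"rx":0,"ry":0,"rz":0},{"gripper":0.5,"dx":0.18,"dy":0.193,"dz":0.17,"rx":0,"ry":0,"rz":0},{"gripper":0.5,"dx":0.2,"dy":0.215,"dz":0.17,"rx":0,"ry":0,"rz":0}]' 30
```

```text
t: 10.15
eef_pos: [0.6339, -0.0617, 0.2218]
tool_rot: [0.699, 0.113, 0.698, -0.111]
contact_force: [0.6, -0.2, -1.9]
gripper_width: 0.722
```

```bash
python3 -m jog '[{"gripper":0.5,"dx":0.02,"dy":0.02,"dz":0,"rx":0,"ry":0,"rz":0},{"gripper":0.5,"dx":0.0415,"dy":0.043,"dz":0,"rx":0,"ry":0,"rz":0},{"gripper":0.5,"dx":0.0415,"dy":0.043,"dz":0,"rx":0,"ry":0,"rz":0},{"gripper":0.5,"dx":0.0415,"dy":0.043,"dz":0,"rx":0,"ry":0,"rz":0}]' 30
python3 - <<'E'
from h import *
o=get_obs(); print(o["t"],o["eef_pos"],o["contact_force"])
for n in ["scene","side"]:
    c=read_camera(n)
    d=cut_out(n,"tin")
    for e in d[:2]:
        p=pts(c,e["mask"]);print(n,e["conf"],np.percentile(p,[3,97],axis=0).round(3).tolist(),np.median(p,axis=0))
    P=pts(c); x=e; m=(np.hypot(P[:,0]-.6725,P[:,1]+.025)<.08)&(P[:,2]<.132)&(P[:,2]>.1);print("pan z",np.median(P[m,2]))
E
```

```text
t: 10.55
eef_pos: [0.6734, -0.0221, 0.2213]
tool_rot: [0.698, 0.113, 0.698, -0.113]
contact_force: [-0.1, -1.0, -2.7]
gripper_width: 0.721
10.55 [ 0.67342381 -0.02210549  0.22133763] [-0.07210112 -1.03437763 -2.71298044]
scene 0.72 [[0.643, -0.053, 0.172], [0.702, 0.003, 0.243]] [ 0.69065266 -0.02729812  0.22270259]
pan z 0.12686355970606583
side 0.83 [[0.641, -0.053, 0.172], [0.693, 0.007, 0.244]] [ 0.66055025 -0.00212589  0.21277789]
side 0.66 [[0.448, -0.063, 0.036], [0.552, 0.063, 0.109]] [0.50086939 0.00818804 0.08122049]
pan z 0.12864303736765992
```

```bash
python3 -m jog '[{"gripper":0.5,"dx":0,"dy":-0.002,"dz":-0.02,"rx":0,"ry":0,"rz":0},{"gripper":0.5,"dx":0,"dy":-0.002,"dz":-0.035,"rx":0,"ry":0,"rz":0},{"gripper":0.5,"dx":0,"dy":-0.002,"dz":-0.041,"rx":0,"ry":0,"rz":0},{"gripper":0.5,"dx":0,"dy":-0.002,"dz":-0.045,"rx":0,"ry":0,"rz":0},{"gripper":0.5,"dx":0,"dy":-0.002,"dz":-0.045,"rx":0,"ry":0,"rz":0},{"gripper":0.5,"dx":0,"dy":-0.002,"dz":-0.045,"rx":0,"ry":0,"rz":0}]' 30
python3 - <<'E'
from h import *
o=get_obs(); print(o["t"],o["eef_pos"],o["contact_force"])
for n in ["side"]:
    c=read_camera(n)
    P=pts(c);m=(np.hypot(P[:,0]-.6725,P[:,1]+.025)<.08)&(P[:,2]<.132)&(P[:,2]>.1);print("pan z",np.median(P[m,2]))
E
```

```text
t: 11.35
eef_pos: [0.6737, -0.025, 0.1764]
tool_rot: [0.698, 0.113, 0.698, -0.113]
contact_force: [-1.0, 0.2, -0.2]
gripper_width: 0.721
11.35 [ 0.67374619 -0.02503811  0.17643424] [-0.96275444  0.18973467 -0.23870898]
pan z 0.1240744800973057
```

```bash
python3 -m jog '[{"gripper":0.1,"dx":0,"dy":0,"dz":0,"rx":0,"ry":0,"rz":0},{"gripper":0,"dx":0,"dy":0,"dz":0,"rx":0,"ry":0,"rz":0},{"gripper":0,"dx":0,"dy":0,"dz":0,"rx":0,"ry":0,"rz":0},{"gripper":0,"dx":0,"dy":0,"dz":0.02,"rx":0,"ry":0,"rz":0},{"gripper":0,"dx":0,"dy":0,"dz":0.06,"rx":0,"ry":0,"rz":0},{"gripper":0,"dx":0,"dy":0,"dz":0.1,"rx":0,"ry":0,"rz":0},{"gripper":0,"dx":0,"dy":0,"dz":0.12,"rx":0,"ry":0,"rz":0},{"gripper":0,"dx":-0.05,"dy":0,"dz":0.12,"rx":0,"ry":0,"rz":0},{"gripper":0,"dx":-0.1,"dy":0,"dz":0.12,"rx":0,"ry":0,"rz":0},{"gripper":0,"dx":-0.15,"dy":0,"dz":0.12,"rx":0,"ry":0,"rz":0}]' 30
cat > dial.py <<'E'
# rectify the dial from a camera; angles clockwise from uphill
from h import *
import sys
n,out=sys.argv[1:3]
c=read_camera(n)
yw=np.radians(-7.2); N=np.array([-.573*np.cos(yw),-.573*np.sin(yw),.820]); up=np.array([.82*np.cos(yw),.82*np.sin(yw),.573]); rt=np.cross(up,N)
C0=np.array([.4985,-.003,.070])
s=[(-.09,.09),(.09,.09),(.09,-.09),(-.09,-.09)]
src=np.float32([proj(c,C0+.003*N+a*rt+b*up) for a,b in s])
H=cv2.getPerspectiveTransform(src,np.float32([[0,0],[600,0],[600,600],[0,600]]))
im=cv2.warpPerspective(c["pixels"],H,(600,600),flags=cv2.INTER_CUBIC); cv2.imwrite(out,im)
P=pts(c);m=(np.hypot(P[:,0]-.6725,P[:,1]+.025)<.08)&(P[:,2]<.132)&(P[:,2]>.1);z=np.median(P[m,2])
t=(np.hypot(P[:,0]-.6725,P[:,1]+.025)<.08)&(P[:,2]>z+.066)&(P[:,2]<z+.08);print(n,"pan z",z,"tin top",P[t].min(0),P[t].max(0))
o=get_obs();print(o["t"],o["eef_pos"].round(4),o["q"].round(3))
E
python3 dial.py side pics/d2.png
```

```text
t: 12.4
eef_pos: [0.5219, -0.025, 0.2958]
tool_rot: [0.698, 0.113, 0.698, -0.113]
contact_force: [-1.0, 0.9, 0.8]
gripper_width: 0.997
side pan z 0.12298601730810832 tin top [ 0.64129612 -0.05628322  0.18901544] [0.7022732  0.00868738 0.20071675]
12.45 [ 0.5118 -0.0263  0.2933] [-0.452  0.173  0.439  1.903 -0.085  1.094  1.268]
```

View pics/d2.png

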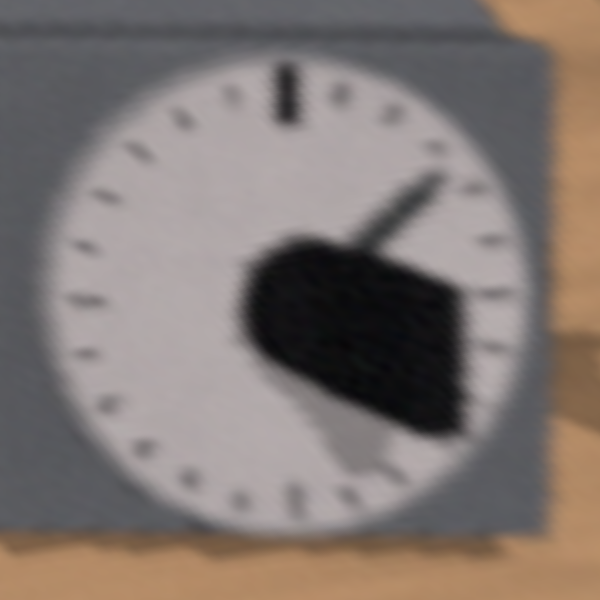

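```bash
cat > dial.py <<'E'
# rectify the dial (600x600, 0.3 mm/px, up = uphill) from each camera; C0 dial centre on plate
from h import *
import sys
yw=np.radians(-7.2); N=np.array([-.573*np.cos(yw),-.573*np.sin(yw),.820]); up=np.array([.82*np.cos(yw),.82*np.sin(yw),.573]); rt=np.cross(up,N)
C0=np.array([.4985,-.001,.070])
def rect(n,h=.003):
    c=read_camera(n); K=c["camera_matrix"];T=c["cam_to_world"]
    j,i=np.meshgrid(np.arange(600),np.arange(600)); g=C0+h*N+((j-300)*.0003)[...,None]*rt+((300-i)*.0003)[...,None]*up
    q=(g-T[:3,3])@T[:3,:3]
    if n=="wrist":
        rr=np.hypot(q[...,0],q[...,1])+1e-9; th=np.arctan2(rr,q[...,2]); x,y=q[...,0]/rr*th,q[...,1]/rr*th
    else: x,y=q[...,0]/q[...,2],q[...,1]/q[...,2]
    im=cv2.remap(c["pixels"],(K[0,0]*x+K[0,2]).astype(np.float32),(K[1,1]*y+K[1,2]).astype(np.float32),cv2.INTER_CUBIC)
    w=(im.min(2)>120).astype(np.uint8); k,l,s,_=cv2.connectedComponentsWithStats(w); b=1+np.argmax(s[1:,4])
    hull=cv2.convexHull(np.argwhere(l==b)[:,::-1].astype(np.int32)); e=cv2.fitEllipse(hull)
    return im,e
if __name__=="__main__":
    ims=[]
    for n in sys.argv[2:]:
        im,e=rect(n); print(n,"disc",np.round(e[0],1),np.round(e[1],1)); ims.append(im)
    cv2.imwrite(sys.argv[1],cv2.resize(np.hstack(ims),None,fx=2/3,fy=2/3) if len(ims)>1 else ims[0])
    o=get_obs();print(o["t"],o["eef_pos"].round(4),o["q"].round(3))
E
python3 dial.py pics/d3.png side wrist
```

```text
side disc [292.2 293.1] [476.8 489.4]
wrist disc [299.9 296.1] [482.  483.6]
12.55 [ 0.5203 -0.0252  0.2958] [-0.45   0.181  0.438  1.888 -0.088  1.092  1.271]
```

View pics/d3.png

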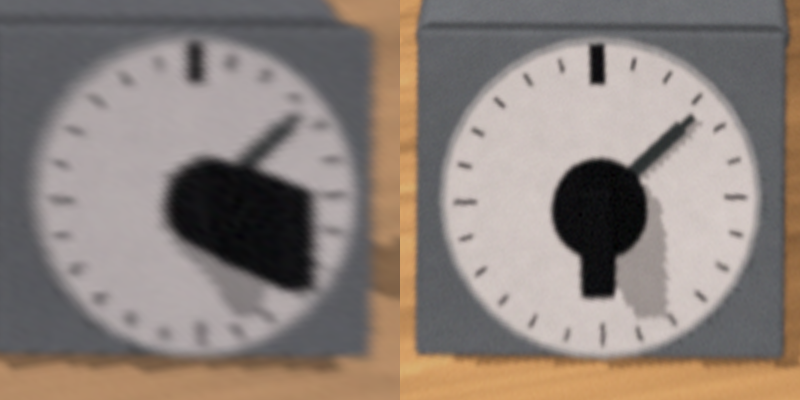

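```bash
cat > rot.py <<'E'
from h import *
from scipy.spatial.transform import Rotation as R
from dial import N,up,rt
def tgt(bar_cw_deg):
    b=R.from_rotvec(-np.radians(bar_cw_deg)*N).apply(up)  # bar direction
    y=np.cross(N,b); y=y; x=-N; return R.from_matrix(np.c_[x,y,np.cross(x,y)])
if __name__=="__main__":
    o=get_obs(); q=o["tool_rot"]; cur=R.from_quat([q[1],q[2],q[3],q[0]])
    print(cur.as_matrix().round(3))
    print((tgt(-1.3)*cur.inv()).as_rotvec(degrees=True), np.array([.499,-.001,.0703])+.075*N-o["eef_pos"], N)
E
python3 rot.py
```

```text
[[-0.001  0.317  0.949]
 [ 0.002  0.949 -0.317]
 [-1.     0.001 -0.002]]
[ -8.25950653 -34.1386695   12.14273526] [-0.06389493  0.02962227 -0.16400337] [-0.56848172  0.07181594  0.82      ]
```

```bash
python3 -m jog '[{"gripper":0.4,"dx":-0.02,"dy":0.01,"dz":0,"rx":-1.7,"ry":-6.8,"rz":2.4},{"gripper":0.4,"dx":-0.04,"dy":0.02,"dz":-0.02,"rx":-3.4,"ry":-13.6,"rz":4.8},{"gripper":0.4,"dx":-0.064,"dy":0.03,"dz":-0.04,"rx":-5,"ry":-20.4,"rz":7.2},{"gripper":0.4,"dx":-0.064,"dy":0.03,"dz":-0.06,"rx":-6.7,"ry":-27.2,"rz":9.6},{"gripper":0.4,"dx":-0.064,"dy":0.03,"dz":-0.08,"rx":-8.3,"ry":-34.1,"rz":12.1},{"gripper":0.4,"dx":-0.064,"dy":0.03,"dz":-0.1,"rx":-8.3,"ry":-34.1,"rz":12.1},{"gripper":0.4,"dx":-0.064,"dy":0.03,"dz":-0.1,"rx":-8.3,"ry":-34.1,"rz":12.1}]' 20; python3 rot.py; python3 -c "
from h import *;print(get_obs()['q'].round(3))"
```

```text
t: 13.25
eef_pos: [0.4604, -0.0159, 0.219]
tool_rot: [0.86, -0.004, 0.503, -0.092]
contact_force: [0.9, 0.1, 0.0]
gripper_width: 0.6
[[ 0.478  0.154  0.865]
 [-0.163  0.983 -0.086]
 [-0.863 -0.1    0.495]]
[ 4.25642051 -5.72165509  3.07641174] [-0.00405471  0.02025719 -0.08723162] [-0.56848172  0.07181594  0.82      ]
[-0.051 -0.014 -0.251  2.4    0.782  0.431  0.471]
```

```bash
python3 -m jog '[{"gripper":0.4,"dx":0.024,"dy":0.017,"dz":-0.02,"rx":0,"ry":0,"rz":0},{"gripper":0.4,"dx":0.024,"dy":0.017,"dz":-0.05,"rx":4.2,"ry":-5.7,"rz":3.1},{"gripper":0.4,"dx":0.024,"dy":0.017,"dz":-0.05,"rx":4.2,"ry":-5.7,"rz":3.1},{"gripper":0.4,"dx":0.024,"dy":0.017,"dz":-0.05,"rx":4.2,"ry":-5.7,"rz":3.1}]' 20; sed -i 's/+.075\*N/+.030*N/' rot.py; python3 rot.py; python3 -c "
from h import *;print(get_obs()['q'].round(3))"
```

```text
t: 13.65
eef_pos: [0.4821, -0.0088, 0.1684]
tool_rot: [0.87, -0.006, 0.487, -0.077]
contact_force: [0.0, -0.7, -0.9]
gripper_width: 0.602
[[ 0.514  0.129  0.848]
 [-0.14   0.988 -0.065]
 [-0.846 -0.085  0.526]]
[ 3.75805586 -3.53307212  1.45863997] [-0.00015264  0.00992012 -0.07351557] [-0.56848172  0.07181594  0.82      ]
[ 0.431  0.182 -0.768  2.41   1.354  0.425 -0.059]
```

```bash
python3 -m jog '[{"gripper":0.4,"dx":0.004,"dy":0.01,"dz":-0.02,"rx":3.8,"ry":-3.5,"rz":1.5},{"gripper":0.4,"dx":0.002,"dy":0.01,"dz":-0.03,"rx":3.8,"ry":-3.5,"rz":1.5},{"gripper":0.4,"dx":0.002,"dy":0.01,"dz":-0.03,"rx":3.8,"ry":-3.5,"rz":1.5},{"gripper":0.4,"dx":0.002,"dy":0.01,"dz":-0.03,"rx":3.8,"ry":-3.5,"rz":1.5}]' 20; python3 rot.py; python3 -c "
from h import *;print(get_obs()['q'].round(3))"
```

```text
t: 14.05
eef_pos: [0.4887, -0.0072, 0.1361]
tool_rot: [0.881, 0.027, 0.468, -0.058]
contact_force: [-1.3, 0.6, -1.3]
gripper_width: 0.598
[[ 0.555  0.128  0.822]
 [-0.078  0.992 -0.102]
 [-0.828 -0.008  0.56 ]]
[-0.4136168  -0.84115877  1.20597969] [-0.0067673   0.00835207 -0.04117058] [-0.56848172  0.07181594  0.82      ]
[ 0.95   0.606 -1.406  2.433  1.713  0.802 -0.26 ]
```

```bash
cat > kin.py <<'E'
from h import *
from scipy.spatial.transform import Rotation as R
from scipy.optimize import least_squares
import itertools
S=[([-1.35708567,0.47778328,0.022329,1.55647137,-0.01153479,1.10929392,-0.08307695],[0.2133,0.6398,0.2490],[0.6979061,0.11263062,0.69804333,-0.11391629]),
([.0506,.2614,.4936,1.9933,-.1533,.9226,1.8675],[.428,-.2849,.2207],[.698,.115,.698,-.115]),
([-.45,.181,.438,1.888,-.088,1.092,1.271],[.5203,-.0252,.2958],[.698,.113,.698,-.113]),
([-.051,-.014,-.251,2.4,.782,.431,.471],[.4604,-.0159,.219],[.86,-.004,.503,-.092]),
([.431,.182,-.768,2.41,1.354,.425,-.059],[.4821,-.0088,.1684],[.87,-.006,.487,-.077]),
([.95,.606,-1.406,2.433,1.713,.802,-.26],[.4887,-.0072,.1361],[.881,.027,.468,-.058])]
ax=["z","y","z","y","z","y","z"]
def fk(p,q,sg):
    h,a,b,c,e1,e2,e3,y0,y7,f5=p[:10]
    T=[[0,0,h],[0,0,0],[e1,0,a],[-e1+e2,0,0],[0,0,b],[e3,0,0],[0,0,c]]
    # translations after each joint rotation
    r=R.from_euler("z",y0); x=np.zeros(3)
    tr=[[0,0,h],[0,0,a],[e1,0,0],[e2,0,b],[0,0,0],[e3,0,0],[0,0,c]]
    off=[0,0,0,0,f5,0,0]
    for i in range(7):
        r=r*R.from_euler(ax[i],sg[i]*q[i]+off[i]); x=x+r.apply(tr[i])
    r=r*R.from_euler("z",y7)*R.from_matrix([[0,0,1],[0,1,0],[-1,0,0]]).inv()
    return x,r
def res(p,sg,S=S):
    o=[]
    for q,x,w in S:
        X,r=fk(p,q,sg); W=R.from_quat([w[1],w[2],w[3],w[0]])
        o+=[*((X-x)),*(.2*(r.inv()*W).as_rotvec())]
    return np.array(o)
def fit():
    best=None
    for s in itertools.product([1,-1],repeat=4):
        sg=[s[0],1,s[1],1,s[2],1,s[3]]
        for y0 in(-1.5,0,1.5,3):
            f=least_squares(res,[.34,.4,.4,.25,0,0,0,y0,0,0],args=(sg,),max_nfev=60)
            if best is None or f.cost<best[0]: best=(f.cost,sg,f.x)
    return best
if __name__=="__main__":
    o=get_obs();S.append((o["q"],o["eef_pos"],o["tool_rot"]))
    b=fit();print(b[0],b[1],b[2].round(4));print(res(b[2],b[1]).reshape(-1,6).round(4));np.save("kin.npy",[b[1]+[0]*3,b[2]])
E
python3 kin.py
```

```text
0.0008046259357009195 [-1, 1, -1, 1, -1, 1, -1] [ 0.2949  0.5326  0.501   0.2916 -0.0041  0.002   0.0083 -0.1108  1.4597
  0.0147]
[[ 0.01    0.0022  0.0036 -0.0012 -0.0027 -0.0001]
 [-0.0038  0.0062 -0.0059 -0.0016  0.0009 -0.002 ]
 [-0.0023  0.0043 -0.0009 -0.0015 -0.0008 -0.0028]
 [-0.0093  0.0114 -0.0116  0.0002 -0.0039  0.0103]
 [ 0.0012  0.0047 -0.0072  0.0005 -0.0036  0.0116]
 [ 0.0056  0.0001  0.0109  0.002  -0.003   0.0128]
 [ 0.0058  0.0002  0.0111  0.0018 -0.0029  0.0127]]
```

```bash
cat > kin2.py <<'E'
from kin import *
sg=[-1,1]*3+[-1]
def fk2(p,q):
    tr=p[:21].reshape(7,3); off=p[21:28]
    r=R.identity(); x=np.zeros(3)
    for i in range(7):
        r=r*R.from_euler(ax[i],sg[i]*q[i]+off[i]); x=x+r.apply(tr[i])
    return x,r*R.from_matrix([[0,0,1],[0,1,0],[-1,0,0]]).inv()
p0=np.zeros(28);p0[[2,5,11,20]]=.2949,.5326,.501,.2916;p0[21]=-.11;p0[27]=1.46
def res2(p):
    o=[]
    for q,x,w in S:
        X,r=fk2(p,q); W=R.from_quat([w[1],w[2],w[3],w[0]])
        o+=[*((X-x)/.002),*((r.inv()*W).as_rotvec()/.01)]
    reg=(p-p0)/.03; reg[[21,27]]=0; reg[22:27]/=1
    return np.r_[o,reg*.3]
def fit2():
    f=least_squares(res2,p0); return f.x
if __name__=="__main__":
    o=get_obs();S.append((o["q"],o["eef_pos"],o["tool_rot"]))
    p=fit2();print(p[:21].reshape(7,3).round(4),p[21:].round(4));print(res2(p)[:6*len(S)].reshape(-1,6).round(1));np.save("kin2.npy",p)
    from rot import tgt; from dial import N
    lo=np.array([-2.96,-.34,-1.41,.24,-1.37,.17,-2.96])+.03;hi=np.array([2.96,2.1,1.46,2.44,4.51,1.92,2.96])-.03
    rng=np.random.default_rng(0)
    for out in (.03,):
      for ang in (-1.3,25,50):
       for flip in (0,1):
        Rt=tgt(ang)*R.from_euler("x",np.pi*flip); X=np.array([.499,-.001,.0703])+out*N; sol=[]
        for k in range(60):
            g=least_squares(lambda q:np.r_[fk2(p,q)[0]-X,.2*(fk2(p,q)[1].inv()*Rt).as_rotvec(),1e-4*(q-(lo+hi)/2)],rng.uniform(lo,hi),bounds=(lo,hi),max_nfev=80)
            e=np.linalg.norm(g.fun[:3]),np.linalg.norm(g.fun[3:6])/.2
            sol.append((e[0]+.2*e[1],e,g.x))
        sol.sort(key=lambda s:s[0])
        for s in sol[:3]: print(out,ang,flip,np.round(s[1],4),s[2].round(2))
E
python3 kin2.py
```

```text
[[-2.000e-04 -1.490e-02  2.883e-01]
 [ 1.000e-03 -1.490e-02  5.368e-01]
 [-1.000e-03 -1.560e-02  4.200e-03]
 [ 1.000e-04 -1.560e-02  4.870e-01]
 [ 4.000e-04 -3.000e-04 -1.400e-02]
 [-4.000e-04 -3.000e-04  8.200e-03]
 [ 1.000e-04 -3.000e-04  2.998e-01]] [-1.8000e-03  5.0000e-04  8.0000e-04 -4.0000e-04 -4.0000e-04 -6.0000e-04
  1.5696e+00]
[[-0.  -0.   0.   0.  -0.  -0. ]
 [-0.   0.  -0.   0.1  0.   0.1]
 [ 0.  -0.   0.  -0.1 -0.1 -0.1]
 [ 0.   0.  -0.  -0.  -0.   0.1]
 [-0.  -0.   0.  -0.1  0.  -0. ]
 [-0.1 -0.  -0.1  0.1 -0.  -0. ]
 [ 0.1  0.   0.1 -0.   0.  -0.1]]
0.03 -1.3 0 [0.0102 0.075 ] [ 0.87  0.76 -1.38  2.41  1.73  0.94 -0.24]
0.03 -1.3 0 [0.0102 0.075 ] [ 0.87  0.76 -1.38  2.41  1.73  0.94 -0.24]
0.03 -1.3 0 [0.0102 0.075 ] [ 0.87  0.76 -1.38  2.41  1.73  0.94 -0.24]
0.03 -1.3 1 [0.0103 0.0756] [ 0.87  0.76 -1.38  2.41  1.73  0.94  2.91]
0.03 -1.3 1 [0.0103 0.0756] [ 0.87  0.76 -1.38  2.41  1.73  0.94  2.91]
0.03 -1.3 1 [0.0103 0.0756] [ 0.87  0.76 -1.38  2.41  1.73  0.94  2.91]
0.03 25 0 [0.0102 0.0748] [ 0.87  0.76 -1.38  2.41  1.73  0.94 -0.7 ]
0.03 25 0 [0.0102 0.0748] [ 0.87  0.76 -1.38  2.41  1.73  0.94 -0.7 ]
0.03 25 0 [0.0102 0.0748] [ 0.87  0.76 -1.38  2.41  1.73  0.94 -0.7 ]
0.03 25 1 [0.0103 0.0758] [ 0.87  0.76 -1.38  2.41  1.73  0.94  2.45]
0.03 25 1 [0.0103 0.0758] [ 0.87  0.76 -1.38  2.41  1.73  0.94  2.45]
0.03 25 1 [0.0103 0.0758] [ 0.87  0.76 -1.38  2.41  1.73  0.94  2.45]
0.03 50 0 [0.0102 0.0747] [ 0.87  0.76 -1.38  2.41  1.73  0.94 -1.13]
0.03 50 0 [0.0102 0.0747] [ 0.87  0.76 -1.38  2.41  1.73  0.94 -1.13]
0.03 50 0 [0.0102 0.0747] [ 0.87  0.76 -1.38  2.41  1.73  0.94 -1.13]
0.03 50 1 [0.0104 0.076 ] [ 0.87  0.76 -1.38  2.41  1.73  0.94  2.01]
0.03 50 1 [0.0104 0.076 ] [ 0.87  0.76 -1.38  2.41  1.73  0.94  2.01]
0.03 50 1 [0.0104 0.076 ] [ 0.87  0.76 -1.38  2.41  1.73  0.94  2.01]
```

```bash
cat > ik.py <<'E'
from kin2 import *
from rot import tgt; from dial import N,up,rt
p=np.load("kin2.npy")
lo=np.array([-2.96,-.34,-1.41,.24,-1.37,.17,-2.96])+.015;hi=np.array([2.96,2.1,1.46,2.44,4.51,1.92,2.96])-.015
C=np.array([.499,-.001,.0703])
def ik(X,Rt,q0,w=.2):
    f=lambda q:np.r_[fk2(p,q)[0]-X,w*(fk2(p,q)[1].inv()*Rt).as_rotvec(),1e-5*(q-q0)]
    g=least_squares(f,np.clip(q0,lo+1e-3,hi-1e-3),bounds=(lo,hi),max_nfev=150)
    return np.linalg.norm(g.fun[:3])*1000,np.degrees(np.linalg.norm(g.fun[3:6])/w),g.x
def pose(ang,lean,mode,out=.031,shift=0):
    """lean deg: tool tilted back toward vertical. mode rigid: lean frame turns with knob; fixed: lean stays uphill"""
    Lr=R.from_rotvec(np.radians(lean)*np.cross(N,up))
    b=R.from_rotvec(-np.radians(ang)*N)
    X=C+out*N+shift*b.apply(up)
    return X,(b*Lr*tgt(0) if mode=="rigid" else Lr*b*tgt(0))
if __name__=="__main__":
    q0=get_obs()["q"]
    seeds=[q0,np.array([-.45,.3,.0,2.2,.1,.6,1.2]),np.array([-.9,.3,.9,2.3,-1,.6,1.5])]
    for mode in("rigid","fixed"):
      for lean in (4,6,8,10):
        for sh in (0,.006):
          print(mode,lean,sh,[min((tuple(np.round(ik(*pose(a,lean,mode,shift=sh),s)[:2],1)) for s in seeds),key=sum) for a in (-1.3,25,50)])
    for s in seeds: print(np.round(ik(*pose(0,8,"rigid"),s)[2],2))
E
python3 ik.py
```

```text
rigid 4 0 [(np.float64(1.7), np.float64(0.7)), (np.float64(2.8), np.float64(1.2)), (np.float64(4.8), np.float64(2.0))]
rigid 4 0.006 [(np.float64(0.0), np.float64(0.0)), (np.float64(1.3), np.float64(0.6)), (np.float64(3.8), np.float64(1.6))]
rigid 6 0 [(np.float64(0.0), np.float64(0.0)), (np.float64(0.1), np.float64(0.0)), (np.float64(3.0), np.float64(1.2))]
rigid 6 0.006 [(np.float64(0.0), np.float64(0.0)), (np.float64(0.0), np.float64(0.0)), (np.float64(2.0), np.float64(0.8))]
rigid 8 0 [(np.float64(0.0), np.float64(0.0)), (np.float64(0.0), np.float64(0.0)), (np.float64(1.1), np.float64(0.4))]
rigid 8 0.006 [(np.float64(0.0), np.float64(0.0)), (np.float64(0.0), np.float64(0.0)), (np.float64(0.0), np.float64(0.0))]
rigid 10 0 [(np.float64(0.0), np.float64(0.0)), (np.float64(0.0), np.float64(0.0)), (np.float64(0.0), np.float64(0.0))]
rigid 10 0.006 [(np.float64(0.0), np.float64(0.0)), (np.float64(0.0), np.float64(0.0)), (np.float64(0.0), np.float64(0.0))]
fixed 4 0 [(np.float64(1.7), np.float64(0.7)), (np.float64(1.7), np.float64(0.7)), (np.float64(1.7), np.float64(0.7))]
fixed 4 0.0
[... 271 characters left out ...]
t64(0.0)), (np.float64(0.0), np.float64(0.0)), (np.float64(0.0), np.float64(0.0))]
fixed 8 0 [(np.float64(0.0), np.float64(0.0)), (np.float64(0.0), np.float64(0.0)), (np.float64(0.0), np.float64(0.0))]
fixed 8 0.006 [(np.float64(0.0), np.float64(0.0)), (np.float64(0.0), np.float64(0.0)), (np.float64(0.0), np.float64(0.0))]
fixed 10 0 [(np.float64(0.0), np.float64(0.0)), (np.float64(0.0), np.float64(0.0)), (np.float64(0.0), np.float64(0.0))]
fixed 10 0.006 [(np.float64(0.0), np.float64(0.0)), (np.float64(0.0), np.float64(0.0)), (np.float64(0.0), np.float64(0.0))]
[ 0.85  0.66 -1.3   2.39  1.62  0.78 -0.18]
[ 0.25  0.33 -0.54  2.42  1.66  0.33 -0.37]
[-0.91  0.41  0.84  2.42 -1.36  0.19  2.58]
```

```bash
cat > go.py <<'E'
from ik import *
def cur():
    o=get_obs();w=o["tool_rot"];return o["eef_pos"],R.from_quat([w[1],w[2],w[3],w[0]]),o
def show(lbl,X,Rt):
    x,r,o=cur();print(lbl,"d",(X-x).round(4),"rot",(Rt*r.inv()).as_rotvec(degrees=True).round(1),"ik",np.round(ik(X,Rt,o["q"])[:2],2))
E
python3 - <<'E'
from go import *
X,Rt=pose(-1.3,10,"rigid",out=.034)
show("pre",X+[0,0,.04],Rt);show("grip",X,Rt)
E
```

```text
pre d [-0.009   0.0086  0.0021] rot [0.8 9.1 1.1] ik [0. 0.]
grip d [-0.009   0.0086 -0.0379] rot [0.8 9.1 1.1] ik [0. 0.]
```

```bash
python3 -m jog '[{"gripper":0.4,"dx":0,"dy":0.003,"dz":0.006,"rx":0.4,"ry":6,"rz":0.6},{"gripper":0.4,"dx":-0.005,"dy":0.0086,"dz":0.004,"rx":0.8,"ry":9.1,"rz":1.1},{"gripper":0.4,"dx":-0.009,"dy":0.0086,"dz":0.002,"rx":0.8,"ry":9.1,"rz":1.1},{"gripper":0.4,"dx":-0.009,"dy":0.0086,"dz":0.002,"rx":0.8,"ry":9.1,"rz":1.1},{"gripper":0.4,"dx":-0.009,"dy":0.0086,"dz":0.002,"rx":0.8,"ry":9.1,"rz":1.1}]' 20; python3 - <<'E'
from go import *
X,Rt=pose(-1.3,10,"rigid",out=.034)
show("grip",X,Rt);print(cur()[2]["q"].round(3))
E
```

```text
t: 14.55
eef_pos: [0.479, 0.0091, 0.1422]
tool_rot: [0.844, 0.015, 0.534, -0.041]
contact_force: [-0.4, -0.3, -0.7]
gripper_width: 0.6
grip d [ 0.0007 -0.0076 -0.044 ] rot [ 0.4  0.5 -1.3] ik [0. 0.]
[ 0.935  0.538 -1.391  2.35   1.362  0.727  0.065]
```

```bash
python3 -m jog '[{"gripper":0.4,"dx":0.001,"dy":-0.008,"dz":-0.005,"rx":0.4,"ry":0.5,"rz":-1.3},{"gripper":0.4,"dx":0.001,"dy":-0.008,"dz":-0.02,"rx":0.4,"ry":0.5,"rz":-1.3},{"gripper":0.4,"dx":0.001,"dy":-0.008,"dz":-0.03,"rx":0.4,"ry":0.5,"rz":-1.3},{"gripper":0.4,"dx":0.001,"dy":-0.008,"dz":-0.03,"rx":0.4,"ry":0.5,"rz":-1.3},{"gripper":0.4,"dx":0.001,"dy":-0.008,"dz":-0.03,"rx":0.4,"ry":0.5,"rz":-1.3}]' 20; python3 - <<'E'
from go import *
X,Rt=pose(-1.3,10,"rigid",out=.034)
show("grip",X,Rt);print(cur()[2]["q"].round(3))
c=read_camera("wrist");cv2.imwrite("pics/w4.png",c["pixels"])
E
```

```text
t: 15.05
eef_pos: [0.4801, 0.0009, 0.1122]
tool_rot: [0.841, 0.024, 0.538, -0.049]
contact_force: [0.9, 0.4, 0.3]
gripper_width: 0.6
grip d [-0.0005  0.0005 -0.014 ] rot [-0.1 -0.1  0.1] ik [0. 0.]
[ 0.877  0.597 -1.311  2.364  1.467  0.735 -0.034]
```

View pics/w4.png

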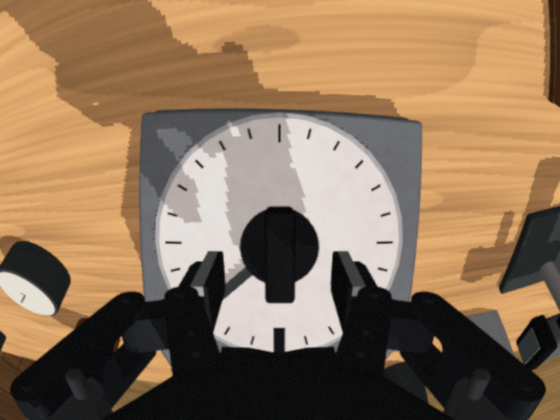

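```bash
python3 -m jog '[{"gripper":0.4,"dx":0,"dy":0.0005,"dz":-0.008,"rx":0,"ry":0,"rz":0},{"gripper":0.4,"dx":0,"dy":0.0005,"dz":-0.014,"rx":0,"ry":0,"rz":0},{"gripper":0.4,"dx":0,"dy":0.0005,"dz":-0.014,"rx":0,"ry":0,"rz":0},{"gripper":0.7,"dx":0,"dy":0.0005,"dz":-0.014,"rx":0,"ry":0,"rz":0},{"gripper":0.95,"dx":0,"dy":0.0005,"dz":-0.014,"rx":0,"ry":0,"rz":0},{"gripper":0.95,"dx":0,"dy":0.0005,"dz":-0.014,"rx":0,"ry":0,"rz":0},{"gripper":0.95,"dx":0,"dy":0.0005,"dz":-0.014,"rx":0,"ry":0,"rz":0}]' 20; python3 - <<'E'
from go import *
X,Rt=pose(-1.3,10,"rigid",out=.034)
show("grip",X,Rt)
for a in (5,12,19,26,33,40,47,49.2): show(a,*pose(a,10,"rigid",out=.034))
E
```

```text
t: 15.8
eef_pos: [0.4805, 0.0017, 0.0988]
tool_rot: [0.841, 0.024, 0.538, -0.049]
contact_force: [-1.2, -0.3, 2.6]
gripper_width: 0.161
grip d [-0.0009 -0.0002 -0.0006] rot [-0.1 -0.   0.1] ik [0. 0.]
5 d [-0.0009 -0.0002 -0.0006] rot [ 3.5 -0.5 -5.1] ik [0. 0.]
12 d [-0.0009 -0.0002 -0.0006] rot [  7.5  -1.  -10.8] ik [0. 0.]
19 d [-0.0009 -0.0002 -0.0006] rot [ 11.5  -1.5 -16.6] ik [0. 0.]
26 d [-0.0009 -0.0002 -0.0006] rot [ 15.4  -2.  -22.3] ik [0. 0.]
33 d [-0.0009 -0.0002 -0.0006] rot [ 19.4  -2.5 -28.1] ik [0. 0.]
40 d [-0.0009 -0.0002 -0.0006] rot [ 23.4  -3.  -33.8] ik [0. 0.]
47 d [-0.0009 -0.0002 -0.0006] rot [ 27.4  -3.5 -39.5] ik [0. 0.]
49.2 d [-0.0009 -0.0002 -0.0006] rot [ 28.6  -3.7 -41.3] ik [0. 0.]
```

```bash
python3 -m jog '[{"gripper":0.95,"dx":0,"dy":0,"dz":0,"rx":3.5,"ry":-0.5,"rz":-5.1},{"gripper":0.95,"dx":0,"dy":0,"dz":0,"rx":7.5,"ry":-1,"rz":-10.8},{"gripper":0.95,"dx":0,"dy":0,"dz":0,"rx":11.5,"ry":-1.5,"rz":-16.6},{"gripper":0.95,"dx":0,"dy":0,"dz":0,"rx":15.4,"ry":-2,"rz":-22.3},{"gripper":0.95,"dx":0,"dy":0,"dz":0,"rx":19.4,"ry":-2.5,"rz":-28.1},{"gripper":0.95,"dx":0,"dy":0,"dz":0,"rx":23.4,"ry":-3,"rz":-33.8},{"gripper":0.95,"dx":0,"dy":0,"dz":0,"rx":27.4,"ry":-3.5,"rz":-39.5},{"gripper":0.95,"dx":0,"dy":0,"dz":0,"rx":28.7,"ry":-3.6,"rz":-41.4},{"gripper":0.95,"dx":0,"dy":0,"dz":0,"rx":28.7,"ry":-3.6,"rz":-41.4}]' 20; cat > ang.py <<'E'
from dial import *
import sys
if len(sys.argv)>2:
  for n in sys.argv[2:]:
    im,e=rect(n); print(n,np.round(e[0],1),np.round(e[1],1)); cv2.imwrite(sys.argv[1],im)
    c=np.array(e[0]); pol=cv2.warpPolar(im,(300,1440),tuple(map(float,c)),300,cv2.WARP_POLAR_LINEAR).min(2).astype(float)
    for nm,a,b in (("zero",190,218),("ptr",150,180)):
        d=np.maximum(0,110-pol[:,a:b].mean(1)); i=np.arange(1440); 
        ang=(i*.25+90)%360; k=d>10
        # clusters
        l,cc=cv2.connectedComponents(k.astype(np.uint8)[:,None])
        print(nm,[(round(float(np.average(ang[cc[:,0]==j],weights=d[cc[:,0]==j])),1),int(d[cc[:,0]==j].sum())) for j in range(1,l) if d[cc[:,0]==j].sum()>150])
E
python3 ang.py pics/s5.png side; python3 -c "
from go import *;show('tgt',*pose(49.2,10,'rigid',out=.034));print(cur()[2]['q'].round(3))"
```

```text
t: 16.7
eef_pos: [0.4799, 0.0004, 0.0984]
tool_rot: [0.754, 0.415, 0.464, -0.209]
contact_force: [-6.5, -3.9, 10.9]
gripper_width: 0.159
side [288.5 292.2] [479.4 486.7]
zero [(108.1, 10638), (52.1, 889)]
ptr [(114.7, 14897), (54.3, 686), (88.6, 585)]
tgt d [-0.0002  0.001  -0.0003] rot [-0.  -0.1  0.1] ik [0. 0.]
[ 1.003  0.695 -1.35   2.42   1.712  0.648 -1.002]
```

```bash
python3 -m jog '[{"gripper":0.5,"dx":0,"dy":0,"dz":0,"rx":0,"ry":0,"rz":0},{"gripper":0.4,"dx":0,"dy":0,"dz":0,"rx":0,"ry":0,"rz":0},{"gripper":0.3,"dx":0,"dy":0,"dz":0,"rx":0,"ry":0,"rz":0},{"gripper":0.3,"dx":-0.003,"dy":-0.012,"dz":0.021,"rx":0,"ry":0,"rz":0},{"gripper":0.3,"dx":-0.004,"dy":-0.024,"dz":0.042,"rx":0,"ry":2,"rz":0},{"gripper":0.3,"dx":0,"dy":-0.024,"dz":0.08,"rx":0,"ry":8,"rz":0},{"gripper":0.3,"dx":0.01,"dy":-0.024,"dz":0.12,"rx":0,"ry":15,"rz":0},{"gripper":0.3,"dx":0.02,"dy":-0.024,"dz":0.16,"rx":0,"ry":20,"rz":0},{"gripper":0.3,"dx":0.03,"dy":-0.024,"dz":0.18,"rx":0,"ry":20,"rz":0},{"gripper":0.3,"dx":0.03,"dy":-0.024,"dz":0.18,"rx":0,"ry":20,"rz":0}]' 20; python3 ang.py pics/w6.png side wrist;  python3 -c "
from go import *;o=cur()[2];print(o['t'],o['q'].round(3))"
```

```text
t: 17.75
eef_pos: [0.512, -0.0228, 0.2808]
tool_rot: [0.661, 0.375, 0.59, -0.275]
contact_force: [1.4, -0.4, -0.0]
gripper_width: 0.696
side [292.3 293.6] [477.3 490.3]
zero [(100.7, 4470), (51.2, 991)]
ptr [(112.4, 15775), (53.0, 762), (88.6, 625)]
wrist [299.5 296.2] [485.7 487.6]
zero [(50.1, 1786)]
ptr [(49.8, 1058)]
17.85 [ 1.102  0.377 -1.367  1.94   0.405  0.97   0.192]
```

View pics/w6.png

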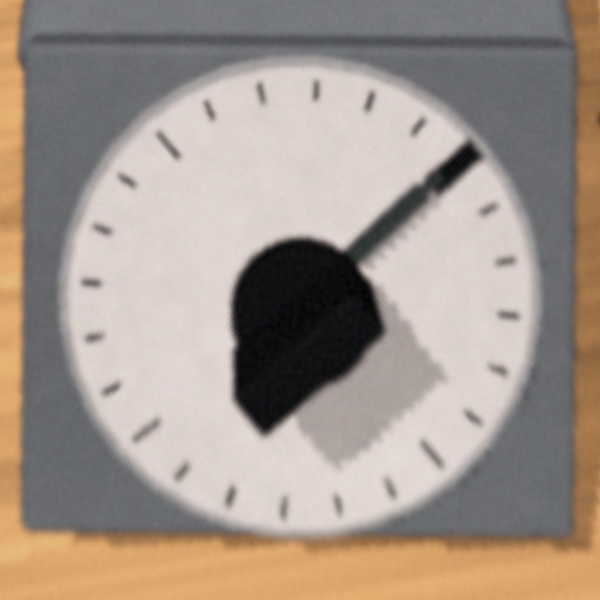

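```bash
cat > scan.py <<'E'
from go import *
pp=[]
for n,dz in (("scene",.0008),("side",-.0008)):
    c=np.load(f"{n}0.npy",allow_pickle=True).item();P=pts(c);P[:,2]+=dz
    m=(P[:,0]>.5)&(P[:,0]<.72)&(P[:,1]>.22)&(P[:,1]<.40); pp.append(P[m])
def inside(u,v,b): return np.maximum(np.maximum(b[0]-u,u-b[1]),np.maximum(b[2]-v,v-b[3]))
for nm,Q in (("scene",pp[0]),("side",pp[1]),("both",np.vstack(pp))):
    top=Q[Q[:,2]>.1115][:,:2]
    hull=cv2.convexHull(top.astype(np.float32)*1000)[:,0]/1000
    hull=np.vstack([np.linspace(a,b,20) for a,b in zip(hull,np.roll(hull,-1,0)) if 1])
    def f(s):
        c,d=np.cos(s[2]),np.sin(s[2]); u=(top[:,0]-s[0])*c+(top[:,1]-s[1])*d; v=-(top[:,0]-s[0])*d+(top[:,1]-s[1])*c
        sd=np.minimum(inside(u,v,(.032,.088,-.06,.06)),inside(u,v,(-.070,.032,-.015,.015)))
        # points outside penalised; coverage: extremes must reach edges
        k=u<.02; kk=u>.045
        cov=[np.percentile(u,.3)+.070,np.percentile(u,99.7)-.088,np.percentile(v[kk],.3)+.06,np.percentile(v[kk],99.7)-.06,np.percentile(v[k],1)+.015,np.percentile(v[k],99)-.015]
        return np.r_[np.maximum(sd,0)/np.sqrt(len(top))*5,cov]*1000
    g=least_squares(f,[.59,.29,.17],diff_step=1e-4,loss="soft_l1")
    s=g.x; print(nm,s[:2].round(4),np.degrees(s[2]).round(2),f(s)[-6:].round(1))
yaw=s[2];rz=lambda v:np.r_[s[:2],0]+R.from_euler("z",yaw).apply(v)
print("pad",rz([-.002,-.043,.1]),"back",rz([-.002,.015,.1]))
X=rz([-.002,-.009,.1]); yv=R.from_euler("z",yaw).apply([0,1,0])
for sgn in (1,-1):
    Rt=R.from_matrix(np.c_[[0,0,-1],sgn*yv,np.cross([0,0,-1],sgn*yv)])
    show(("T",sgn),X,Rt); print(ik(X,Rt,cur()[2]["q"])[2].round(2))
E
python3 scan.py
```

```text
scene [0.5942 0.2953] 1.28 [-0.   1.1 -0.4 -4.2 -0.2  2.8]
side [0.5919 0.2983] 1.91 [-0.1  0.5 -0.1 -5.8 -0.2  2.1]
both [0.5923 0.2966] 1.23 [-0.5  1.9 -1.3 -3.7 -0.2  3.7]
pad [0.59126172 0.25360183 0.1       ] back [0.59001897 0.31158851 0.1       ]
('T', 1) d [ 0.075   0.3078 -0.1849] rot [-8.6  6.7 55.9] ik [0. 0.]
[ 0.12  0.86 -1.03  1.67  0.81  1.1   0.44]
('T', -1) d [ 0.075   0.3078 -0.1849] rot [   7.9   10.2 -123.5] ik [0. 0.]
[-0.55  0.61  0.01  1.72 -0.01  0.82 -2.09]
```

```bash
python3 -m jog '[{"gripper":0,"dx":0,"dy":0.03,"dz":0,"rx":-1.2,"ry":1,"rz":8},{"gripper":0,"dx":0.02,"dy":0.07,"dz":0,"rx":-2.4,"ry":2,"rz":16},{"gripper":0,"dx":0.03,"dy":0.11,"dz":0,"rx":-3.6,"ry":3,"rz":24},{"gripper":0,"dx":0.04,"dy":0.15,"dz":0,"rx":-4.8,"ry":4,"rz":32},{"gripper":0,"dx":0.05,"dy":0.19,"dz":0,"rx":-6,"ry":5,"rz":40},{"gripper":0,"dx":0.06,"dy":0.23,"dz":0,"rx":-7.2,"ry":6,"rz":48},{"gripper":0,"dx":0.07,"dy":0.27,"dz":0,"rx":-8.6,"ry":6.7,"rz":55.9},{"gripper":0,"dx":0.075,"dy":0.307,"dz":0,"rx":-8.6,"ry":6.7,"rz":55.9},{"gripper":0,"dx":0.075,"dy":0.307,"dz":0,"rx":-8.6,"ry":6.7,"rz":55.9},{"gripper":0,"dx":0.075,"dy":0.307,"dz":0,"rx":-8.6,"ry":6.7,"rz":55.9}]' 20; cat > top.py <<'E'
from go import *
c=read_camera("wrist");K=c["camera_matrix"];T=c["cam_to_world"]
def rect(z):
    i,j=np.meshgrid(np.arange(400),np.arange(400),indexing="ij")
    # right = +x (.48...0.68), up = +y (.39...0.19), 0.5 mm/px
    g=np.stack([.48+j*.0005,.39-i*.0005,0*i+z],-1); q=(g-T[:3,3])@T[:3,:3]
    rr=np.hypot(q[...,0],q[...,1])+1e-9;th=np.arctan2(rr,q[...,2])
    return cv2.remap(c["pixels"],(K[0,0]*q[...,0]/rr*th+K[0,2]).astype(np.float32),(K[1,1]*q[...,1]/rr*th+K[1,2]).astype(np.float32),cv2.INTER_CUBIC)
cv2.imwrite("pics/top7.png",np.hstack([rect(.114),rect(.121)]))
x,r,o=cur();print(o["t"],x,r.as_matrix().round(3),o["q"].round(2),T[:3,3])
E
python3 top.py
```

```text
t: 18.85
eef_pos: [0.5845, 0.2857, 0.2774]
tool_rot: [0.705, -0.012, 0.709, 0.005]
contact_force: [0.4, -0.7, -0.5]
gripper_width: 0.997
18.9 [0.58509033 0.28417056 0.27747164] [[-0.006 -0.021  1.   ]
 [-0.011  1.     0.021]
 [-1.    -0.011 -0.006]] [ 0.22  0.73 -1.25  1.52  0.7   1.41  0.51] [0.51574826 0.28518395 0.40251078]
```

View pics/top7.png

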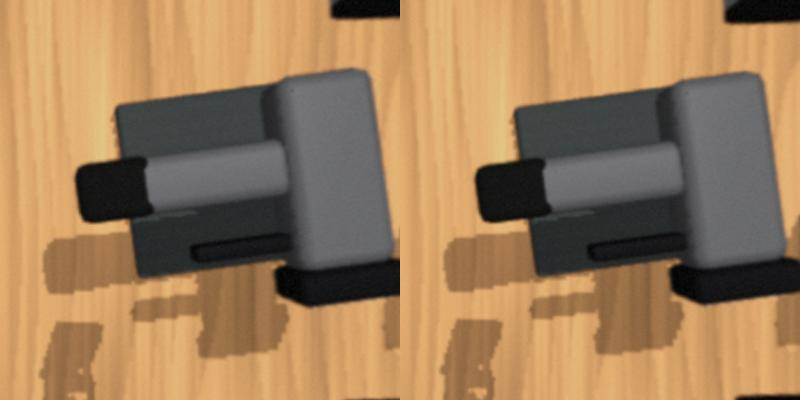

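```bash
python3 -m jog '[{"gripper":0,"dx":0.002,"dy":0.009,"dz":-0.03,"rx":0,"ry":0,"rz":6.8},{"gripper":0,"dx":0.002,"dy":0.009,"dz":-0.07,"rx":0,"ry":0,"rz":6.8},{"gripper":0,"dx":0.002,"dy":0.009,"dz":-0.11,"rx":0,"ry":0,"rz":6.8},{"gripper":0,"dx":0.002,"dy":0.009,"dz":-0.12,"rx":0,"ry":0,"rz":6.8},{"gripper":0,"dx":0.002,"dy":0.009,"dz":-0.14,"rx":0,"ry":0,"rz":6.8},{"gripper":0,"dx":0.002,"dy":0.009,"dz":-0.16,"rx":0,"ry":0,"rz":6.8},{"gripper":0,"dx":0.002,"dy":0.009,"dz":-0.177,"rx":0,"ry":0,"rz":6.8},{"gripper":0,"dx":0.002,"dy":0.009,"dz":-0.177,"rx":0,"ry":0,"rz":6.8}]' 20; python3 - <<'E'
from go import *
x,r,o=cur();print(x,r.as_matrix()[:,:2].round(3),o["contact_force"])
c=read_camera("side");cv2.imwrite("pics/s8.png",cv2.resize(c["pixels"][240:400,160:340],(720,640))[:600])
E
```

```text
t: 19.7
eef_pos: [0.5867, 0.2924, 0.0991]
tool_rot: [0.703, -0.053, 0.708, 0.045]
contact_force: [0.8, -0.6, 0.0]
gripper_width: 1.0
[0.58668991 0.29237897 0.09908528] [[-0.006 -0.138]
 [-0.012  0.99 ]
 [-1.    -0.011]] [ 0.75800622 -0.60966417  0.04501834]
```

View pics/s8.png

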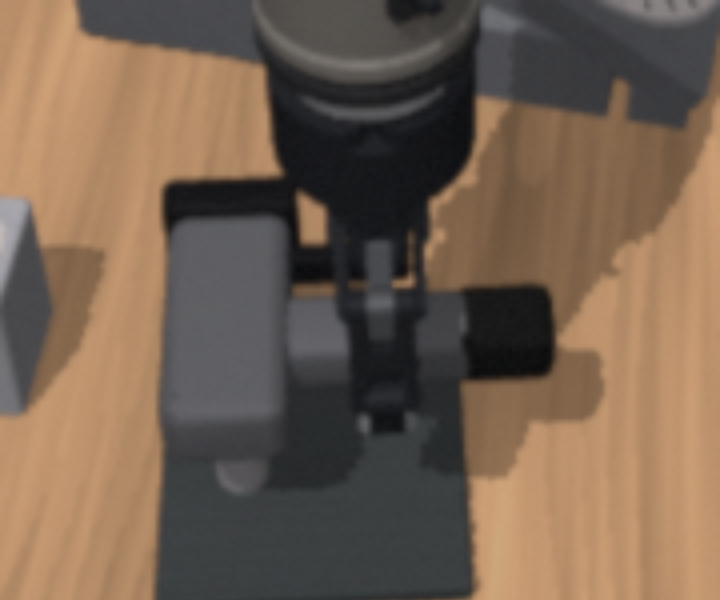

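```bash
python3 -m jog '[{"gripper":0,"dx":0,"dy":0.001,"dz":0,"rx":0,"ry":0,"rz":0},{"gripper":0.3,"dx":0,"dy":0.001,"dz":0,"rx":0,"ry":0,"rz":0},{"gripper":0.6,"dx":0,"dy":0.001,"dz":0,"rx":0,"ry":0,"rz":0},{"gripper":0.6,"dx":0,"dy":0.001,"dz":0,"rx":0,"ry":0,"rz":0},{"gripper":0.6,"dx":0,"dy":0.001,"dz":0,"rx":0,"ry":0,"rz":0},{"gripper":0.6,"dx":0,"dy":0.001,"dz":0,"rx":0,"ry":0,"rz":0},{"gripper":0.6,"dx":0,"dy":0.001,"dz":0,"rx":0,"ry":0,"rz":0},{"gripper":0.6,"dx":0,"dy":0.001,"dz":0,"rx":0,"ry":0,"rz":0}]' 25
```

```text
t: 20.55
eef_pos: [0.5881, 0.2937, 0.1024]
tool_rot: [0.704, -0.052, 0.707, 0.045]
contact_force: [-1.0, -3.8, 5.5]
gripper_width: 0.548
```

```bash
python3 -m jog '[{"gripper":0.6,"dx":0,"dy":0,"dz":0,"rx":0,"ry":0,"rz":0},{"gripper":0.6,"dx":0,"dy":0,"dz":0,"rx":0,"ry":0,"rz":0},{"gripper":0.6,"dx":0,"dy":0,"dz":0,"rx":0,"ry":0,"rz":0}]' 35; python3 -m jog '[{"gripper":0.2,"dx":0,"dy":0,"dz":0,"rx":0,"ry":0,"rz":0},{"gripper":0,"dx":0,"dy":0,"dz":0,"rx":0,"ry":0,"rz":0},{"gripper":0,"dx":0,"dy":0,"dz":0,"rx":0,"ry":0,"rz":0},{"gripper":0,"dx":0,"dy":0,"dz":0,"rx":0,"ry":0,"rz":0},{"gripper":0,"dx":0,"dy":0,"dz":0.03,"rx":0,"ry":0,"rz":0},{"gripper":0,"dx":0,"dy":0,"dz":0.07,"rx":0,"ry":0,"rz":0},{"gripper":0,"dx":0,"dy":0,"dz":0.12,"rx":0,"ry":0,"rz":0},{"gripper":0,"dx":0,"dy":0,"dz":0.16,"rx":0,"ry":0,"rz":0},{"gripper":0,"dx":0,"dy":0,"dz":0.18,"rx":0,"ry":0,"rz":0},{"gripper":0,"dx":0,"dy":0,"dz":0.18,"rx":0,"ry":0,"rz":0}]' 20
python3 top.py; python3 ang.py pics/s9.png side; python3 - <<'E'
from h import *
for n in ("scene","side"):
    c=read_camera(n);P=pts(c)
    for nm,x,y,z0,z1 in (("tin",.6725,-.025,.185,.21),("pan",.6725,-.025,.1,.132),("weight",.372,.259,.03,.07),("jar",.745,-.30,.1,.13),("wide",.597,-.305,.035,.055),("mould",.779,.253,.07,.09)):
        m=(np.hypot(P[:,0]-x,P[:,1]-y)<.085)&(P[:,2]>z0)&(P[:,2]<z1);Q=P[m]
        if len(Q): print(n,nm,len(Q),((Q.min(0)+Q.max(0))/2).round(3),np.median(Q[:,2]).round(4))
E
```

```text
t: 20.85
eef_pos: [0.588, 0.2938, 0.1025]
tool_rot: [0.704, -0.052, 0.707, 0.045]
contact_force: [-1.0, -4.7, 5.8]
gripper_width: 0.543
t: 21.85
eef_pos: [0.5879, 0.2961, 0.2849]
tool_rot: [0.705, -0.052, 0.705, 0.047]
contact_force: [-0.3, -0.5, -0.4]
gripper_width: 1.002
21.9 [0.58748178 0.29509325 0.28236301] [[-0.002 -0.139  0.99 ]
 [-0.009  0.99   0.139]
 [-1.    -0.009 -0.003]] [ 0.2   0.75 -1.27  1.5   0.72  1.43  0.61] [0.51899576 0.28717835 0.40965574]
side [291.9 287.1] [463.7 479.9]
zero [(103.7, 5503), (52.7, 956)]
ptr [(115.6, 19001), (54.5, 614)]
scene tin 455 [ 0.672 -0.026  0.192] 0.1914
scene pan 3183 [ 0.674 -0.025  0.116] 0.121
scene weight 127 [0.373 0.258 0.042] 0.0382
scene jar 995 [ 0.744 -0.3    0.111] 0.1187
scene wide 1163 [ 0.596 -0.307  0.045] 0.0447
scene mould 673 [0.78  0.253 0.077] 0.0791
side tin 32 [ 0.698 -0.017  0.193] 0.1967
side pan 1687 [ 0.672 -0.014  0.116] 0.1226
side weight 428 [0.37  0.26  0.044] 0.0397
side jar 89 [ 0.764 -0.296  0.112] 0.1198
side wide 334 [ 0.574 -0.306  0.043] 0.0465
side mould 1123 [0.78  0.254 0.077] 0.0809
```

View pics/top7.png

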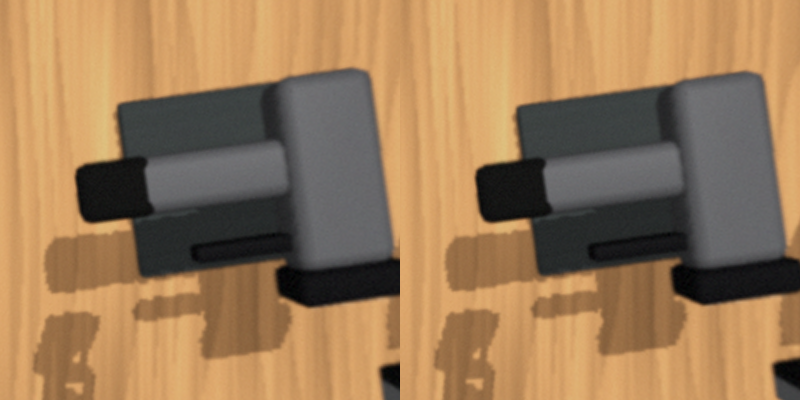

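```bash
python3 -c "
from station import *;print(hand_in())"
```

```text
the job is handed in; nothing more can be done
None
```

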